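# Gather the last jar lids in the tote's pouring corner and hold it over the bowl

## Task

Pick up the red tote and tip it so that all five loose yellow lids slide down together into its cut-off pouring corner, and hold it tipped like that with the pouring lip close above the mouth of the steel bowl, ready for me to push the lids out one by one. Keep every lid in the tote, keep the tote clear of the bowl and everything else, and leave the bowl, jars, tins and bottle where they stand. Finish while still holding the tipped tote in the gripper, quite still: do not pour and do not put it down.

Things in the scene. Friction and masses are not known exactly. Their poses are not given: they have to be found in the camera images.
- tote: Red plastic storage tote, open on top, 240 (its x) x 170 (its y) x 70 mm high over its walls, 0.17 to 0.29 kg, loose. Origin: centre of its underside; z up out of the tote. Upright walls and floor 4 mm thick. The sides at -x (170 long) and -y (240 long) are whole; the +x and +y sides end 45 mm short at the cut-off pouring corner (+x, +y). Rim: see tote_rim.
- tote_rim (a point): Middle of the top of the -x side's rim, at (-121, 0, 70) mm in the tote's frame. The top 13 mm of all four straight sides is a skirt rim 10 mm thick, a good place to pinch across: flush with the wall inside, standing 6 mm out beyond the wall outside (walls' outer faces at x = +-120, y = +-85 mm).
- tote_spout (a point): Point on the tote's inner floor at the middle of the pouring corner, at (95, 60, 4) mm in the tote's frame. The corner is cut off at 45 degrees, 64 mm wide, with a wall only 42 mm high and a flared lip on it; the way out through it is the direction (1, 1, 0) of the tote's frame.
- tote_lip (a point): Middle of the outer edge of the pouring lip, at (110, 76, 54) mm in the tote's frame.
- bowl: Round stainless steel mixing bowl, 160 mm across the rim, 70 mm high, 0.35 kg, loose. Origin: centre of its underside; z up. It stands on the other side of the table from the tote: either may be on the left.
- lid0: One of five loose yellow plastic screw lids for spice jars lying flat on the tote's floor, 32 mm across, 12 mm high, 10 g. Origin: centre of its underside. They slide easily on the tote (coefficient of friction 0.13 to 0.19); to slide along a wall into the cut-off corner they need it tilted 25 to 35 degrees towards that corner; if they wedge one another, rocking it frees them.
- lid1: Another of the five yellow lids, as lid0.
- lid2: Another of the five yellow lids, as lid0.
- lid3: Another of the five yellow lids, as lid0.
- lid4: Another of the five yellow lids, as lid0.
- jar_a: Empty open glass spice jar, 46 mm across, 85 mm high, 0.11 kg, standing loose. Origin: centre of its underside. Not to be disturbed.
- jar_b: Empty open glass spice jar, 46 mm across, 85 mm high, 0.11 kg, standing loose. Origin: centre of its underside. Not to be disturbed.
- jar_c: Empty open glass spice jar, 46 mm across, 85 mm high, 0.11 kg, standing loose. Origin: centre of its underside. Not to be disturbed.
- soup_can: Unopened soup can, red label, 66 mm across, 102 mm high, 0.4 kg, standing loose near the robot between the tote's and the bowl's places. Origin: centre of its underside. Not to be disturbed.
- tomato_can: Unopened tomato can, green label, 84 mm across, 115 mm high, 0.48 kg, standing loose. Origin: centre of its underside. Not to be disturbed.
- tuna_tin: Flat tin, blue label, 86 mm across, 36 mm high, 0.2 kg, lying flat, loose. Origin: centre of its underside. Not to be disturbed.
- sauce_bottle: Sauce bottle with a red cap, 64 mm across, 190 mm high, 0.42 kg, standing loose. Origin: centre of its underside. Not to be disturbed.

How it is judged:
By the outcome, as a careful person would: the job done as asked, in the order asked, and still so for the second after the job is handed in, while the arm keeps its last pose, push and grip.
It also fails if it takes over 64 s, if anything falls off the work surface, if the arm or the gripper's body presses on something with over 40 N, if the wrist force passes 120 N, or if a joint passes its speed limit or range.

## Robot

A 6-joint arm with a two-finger parallel gripper is mounted at the origin on the work surface. World frame = base frame: x ahead of the robot, y to its left, z up, the work surface at z = 0. Lengths are in m, angles in degrees, forces in N, time in s.
With the tool pointing down it reaches from about 0.35 to 0.775 m from the base axis. Payload 5.5 kg.
Tool frame: the origin (TCP) lies midway between the tips of the shut fingers; the grasp point (between the pads) lies 19 mm behind it; z points along the fingers, y is the line along which they close (so a half turn about z gives the same grasp; the last joint's range is limited). The gripper opens to 85 mm and grips with 20 to 120 N. Pads are 22 mm wide; open, the fingers measure 114 mm over their backs; the gripper's body (76 mm by 85 mm) begins 54 mm behind the grasp point. The pads swing forward as they close: fully open they stand 13 mm farther back than shut.
Start: joints at [58.98, 17.945, 2.641, 74.691, 0, 82.002], TCP at [0.225, 0.529, 0.231] pointing down, gripper open.
Joint ranges: [-158.12, 158.12], [-49.38, 96.58], [-58.88, 72.47], [-126.05, 133.96], [-84.25, 85.87], [-180, 180]. Speed limits (degrees/s): [147.25, 147.25, 180, 180, 180, 180].

## Interface

Orientations are given as a 3x3 rotation matrix whose columns are the frame's x, y, z axes.
In Python, from workcell import env gives the robot as it stands.
- The arm moves only by the shell command python3 -m crank 'ROWS' [OPENING]. ROWS is JSON, a list of rows, each an object of numbers: "tx", "ty", "tz": the shift along the tool's x, y, z in m; "spin": the turn about the tool's z in rad. In form: [{"tx": .., "ty": .., "tz": .., "spin": ..}, ...]. A call has 1 to 12 rows; each row shifts and turns the commanded pose from where the row before left it, along the tool's axes as they then stand; what a row does not reach is not made up. A row lasts 1/12 s, in which the tool goes at most 41.7 mm and 7.16 degrees, less where a joint would pass 70% of its speed; a pose out of reach is approached as far as the arm can. A call with a gripper value outside its range is refused whole. OPENING is the opening, from 0 (shut) to 1 (fully open), set as the call begins (- or left out, the last holds). The fingers move at their own pace and stop on an object; the grip force is fixed at half the most. Time passes only in rows, so rows that do not move let the fingers close. It gives the time, the measured TCP pose, the force, the opening and the grip force at its end, in the units of the state.
- env.sense(): the state, without advancing time (a new reading comes with each control period).
- env.capture(name): name is "scene" or "top"; returns a dict with "color" (420x560x3 uint8, red, green, blue), "intrinsics" (3x3 intrinsics, pixels), "k1" (the pictures are not rectified: a ray, as slopes to the right and down, at radius r is drawn at 1 + k1 r^2 times it, then the intrinsics apply), "xyz" and "rotation" of the camera in the world. Camera axes: x right, y up, looking along -z (the intrinsics and any distortion apply to the point x, -y, -z); pixel columns grow to the right and rows downward; lengths in m; the calibration is good to about 2 mm. A picture is of the moment at which its call begins. There is no depth.
- env.job_done(): hands the job in; it is judged then, once.
Trained networks look in the newest picture that a camera, given by its name, has taken for a name from the list of things; names that differ only in an ending like _2 or _b are one class to them, and where a whole thing is asked for, a point or a joint stands for the part that bears it (a point fixed in the world has none). Each returns a list of dicts, best first, with "conf" (0 to 1); they miss things now and then, are a little off and sometimes report something else, mostly with a low value. They report only what shows in the picture. A call takes as long as a camera call.
- env.spot_in(label, camera): "box" ([centre column, centre row, width, height] in pixels, round what is visible of it).
- env.regions_of(label, camera): "region" (420x560 bool, what is visible of it) and "box" ([centre column, centre row, width, height] in pixels, round what is visible of it).
The state is a dict: "time": time; "joint_positions": joint angles; "qvel": joint speeds; "joint_efforts": joint torques, N m; "ee_pos": TCP position; "ee_rot": TCP orientation; "ft_force": force on the tool from outside, world axes, zero at the start; "wrist_torque": the same for the moment, N m; "gripper_width": finger opening in m; "grasp_force": force on a finger pad.
Only numpy, scipy, OpenCV 4.12 (cv2) and the standard library are available. Lean on these libraries where they do the work, as an engineer would, in place of code of your own. Each camera call takes 0.05 s, during which the arm holds its last target. There are 200 camera calls.

## Working session

There is one attempt and no reset: what is moved stays moved. The work goes in short steps, Python scripts to look and compute and a shell command to move; the robot and the scene stay as the last step left them, time stands still between calls to the robot, and variables do not carry over. Pictures are saved under pics/ and viewed, at most 11 in all, crops included, and the job is handed in when it is done.

```bash
ls; mkdir -p pics
python3 - <<'E'
from workcell import env
import cv2,numpy as np
s=env.sense()
for k,v in s.items(): print(k,np.round(v,3).tolist())
ims=[]
for c in("scene","top"):
    d=env.capture(c); print(c,d["intrinsics"],d["k1"],d["xyz"],d["rotation"])
    cv2.imwrite(f"pics/{c}0.png",d["color"][:,:,::-1])
    for l in("tote","bowl","lid0","jar_a","soup_can","tomato_can","tuna_tin","sauce_bottle","tote_spout","tote_lip","tote_rim"):
        print(l,[(np.round(b["box"]).tolist(),round(b["conf"],2)) for b in env.spot_in(l,c)][:6])
E
```

```text
pics
time 0.0
joint_positions [58.981, 17.992, 2.579, 74.691, -0.0, 82.003]
qvel [-0.011, -0.007, 0.013, 0.001, -0.026, -0.002]
joint_efforts [-0.001, -48.063, 29.853, 0.019, -0.0, 0.0]
ee_pos [0.225, 0.529, 0.23]
ee_rot [[-0.92, 0.391, -0.001], [0.391, 0.92, -0.002], [0.0, -0.002, -1.0]]
ft_force [0.707, -0.591, -0.067]
wrist_torque [0.024, 0.008, 0.061]
grasp_force 0.0
gripper_width 0.085
scene [[512.93581621   0.         278.67449953]
 [  0.         512.93581621 217.46525686]
 [  0.           0.           1.        ]] -0.13091983783887323 [1.57163082 0.08913618 0.9216788 ] [[-0.09281362 -0.631149    0.77008868]
 [ 0.99567857 -0.06126652  0.06978965]
 [ 0.00313299  0.77323822  0.6341079 ]]
tote [([196.0, 232.0, 81.0, 80.0], 0.76)]
bowl [([358.0, 229.0, 60.0, 49.0], 0.57)]
lid0 [([219.0, 228.0, 13.0, 16.0], 0.62), ([218.0, 245.0, 13.0, 10.0], 0.56)]
jar_a [([306.0, 290.0, 25.0, 36.0], 0.98), ([275.0, 296.0, 18.0, 36.0], 0.88), ([239.0, 292.0, 24.0, 38.0], 0.86), ([195.0, 232.0, 84.0, 81.0], 0.41)]
soup_can [([294.0, 191.0, 25.0, 45.0], 0.66)]
tomato_can [([102.0, 218.0, 37.0, 50.0],
[... 565 characters left out ...]
901  0.99524774]]
tote [([374.0, 195.0, 80.0, 106.0], 0.9)]
bowl [([207.0, 206.0, 66.0, 67.0], 0.82)]
lid0 [([348.0, 165.0, 8.0, 12.0], 0.57), ([349.0, 186.0, 14.0, 12.0], 0.53), ([371.0, 196.0, 84.0, 102.0], 0.47), ([378.0, 185.0, 12.0, 14.0], 0.41), ([376.0, 164.0, 11.0, 12.0], 0.39)]
jar_a [([256.0, 127.0, 16.0, 25.0], 0.91), ([311.0, 120.0, 20.0, 23.0], 0.6)]
soup_can [([282.0, 268.0, 30.0, 26.0], 0.64)]
tomato_can []
tuna_tin [([174.0, 296.0, 37.0, 33.0], 0.75), ([348.0, 164.0, 11.0, 12.0], 0.31)]
sauce_bottle [([107.0, 207.0, 49.0, 26.0], 0.57)]
tote_spout [([372.0, 197.0, 83.0, 105.0], 0.63)]
tote_lip [([374.0, 198.0, 84.0, 104.0], 0.59)]
tote_rim [([372.0, 196.0, 81.0, 104.0], 0.87)]
```

Run:
```python
import cv2
a=cv2.imread("pics/top0.png"); cv2.imwrite("pics/topbig.png",cv2.resize(a,(800,600),interpolation=cv2.INTER_CUBIC))
cv2.imwrite("pics/totebig.png",cv2.resize(a[130:260,320:430],None,fx=4.6,fy=4.6,interpolation=cv2.INTER_CUBIC))
```

```text
(no output)
```

View pics/topbig.png

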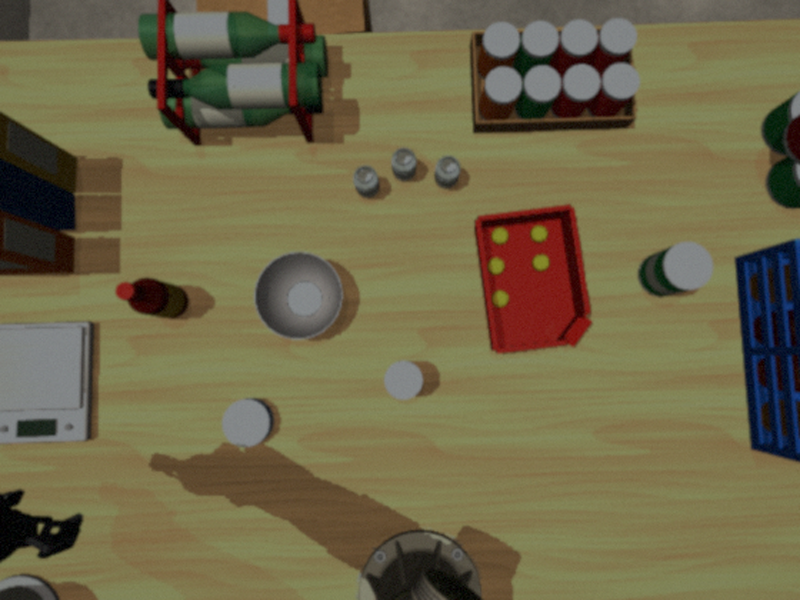

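View pics/totebig.png

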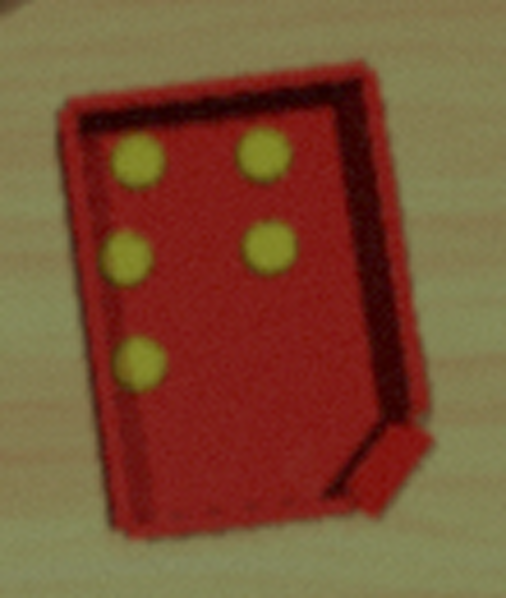

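```bash
python3 -m crank '[{"tz":-0.041},{"tz":-0.041},{"tz":-0.041},{"tz":-0.041},{"tz":-0.041},{"tz":-0.041},{"tz":-0.041},{"tz":-0.041},{"tz":-0.041},{"tz":-0.041}]' 1
python3 - <<'E'
from workcell import env
import numpy as np
s=env.sense(); print(np.round(s["joint_positions"],1),np.round(s["ee_rot"],3).tolist(),s["ee_pos"])
E
```

```text
[59.  17.9  2.6 74.7  0.  82. ] [[-0.92, 0.391, 0.0], [0.391, 0.92, 0.0], [-0.0, 0.0, -1.0]] [0.22488762 0.52924769 0.23130348]validation failed for argument at $[0]...
```

```bash
python3 -m crank '[{"tx":0,"ty":0,"tz":-0.041,"spin":0},{"tx":0,"ty":0,"tz":-0.041,"spin":0},{"tx":0,"ty":0,"tz":-0.041,"spin":0},{"tx":0,"ty":0,"tz":-0.041,"spin":0},{"tx":0,"ty":0,"tz":-0.041,"spin":0},{"tx":0,"ty":0,"tz":-0.041,"spin":0},{"tx":0,"ty":0,"tz":-0.041,"spin":0},{"tx":0,"ty":0,"tz":-0.041,"spin":0},{"tx":0,"ty":0,"tz":-0.041,"spin":0},{"tx":0,"ty":0,"tz":-0.041,"spin":0}]' 1
cat > st.py <<'E'
from workcell import env
import numpy as np
s=env.sense(); R=np.array(s["ee_rot"]); print("q",np.round(s["joint_positions"],1),"R",np.round(R,3).tolist(),"p",np.round(s["ee_pos"],4),"tilt",np.degrees(np.arccos(-R[2,2])).round(1))
E
python3 st.py
```

```text
time: 2.03
ee_pos: [0.2027, 0.4727, 0.5687]
ee_rot: [[-0.92, 0.392, -0.009], [0.392, 0.92, 0.001], [0.009, -0.002, -1.0]]
ft_force: [1.5, 1.6, 1.4]
gripper_width: 0.0854
grasp_force: 0.0
q [ 57.6  28.9  72.4 133.7   0.5  80.6] R [[-0.92, 0.392, -0.009], [0.392, 0.92, 0.001], [0.009, -0.002, -1.0]] p [0.2027 0.4727 0.5687] tilt 0.5
```

```bash
python3 -m crank '[{"tx":0,"ty":0,"tz":-0.041,"spin":0},{"tx":0,"ty":0,"tz":-0.041,"spin":0},{"tx":0,"ty":0,"tz":-0.041,"spin":0},{"tx":0,"ty":0,"tz":-0.041,"spin":0},{"tx":0,"ty":0,"tz":-0.041,"spin":0},{"tx":0,"ty":0,"tz":-0.041,"spin":0}]' 1;python3 st.py
```

```text
time: 2.53
ee_pos: [0.1758, 0.4144, 0.65]
ee_rot: [[-0.919, 0.386, 0.077], [0.393, 0.908, 0.146], [-0.013, 0.164, -0.986]]
ft_force: [0.3, 0.8, -0.8]
gripper_width: 0.0856
grasp_force: 0.0
q [ 56.1  19.1  72.4 133.9   1.   79.2] R [[-0.919, 0.386, 0.077], [0.393, 0.908, 0.146], [-0.013, 0.164, -0.986]] p [0.1758 0.4144 0.65  ] tilt 9.5
```

```bash
python3 -m crank '[{"tx":0,"ty":-0.006,"tz":0.038,"spin":0},{"tx":0,"ty":-0.006,"tz":0.038,"spin":0},{"tx":0,"ty":-0.006,"tz":0.038,"spin":0},{"tx":0,"ty":-0.006,"tz":0.038,"spin":0},{"tx":0,"ty":-0.006,"tz":0.038,"spin":0},{"tx":0,"ty":-0.006,"tz":0.038,"spin":0},{"tx":0,"ty":-0.006,"tz":0.038,"spin":0},{"tx":0,"ty":-0.04,"tz":0,"spin":0},{"tx":0,"ty":-0.04,"tz":0,"spin":0},{"tx":0,"ty":-0.04,"tz":0,"spin":0},{"tx":0,"ty":-0.04,"tz":0,"spin":0}]' 1;python3 st.py
```

```text
time: 3.45
ee_pos: [0.1188, 0.2717, 0.4062]
ee_rot: [[-0.92, 0.385, 0.075], [0.392, 0.909, 0.143], [-0.013, 0.161, -0.987]]
ft_force: [1.3, -0.9, 1.6]
gripper_width: 0.0854
grasp_force: 0.0
q [ 48.4 -20.5 -11.   90.5   2.2  71.5] R [[-0.92, 0.385, 0.075], [0.392, 0.909, 0.143], [-0.013, 0.161, -0.987]] p [0.1188 0.2717 0.4062] tilt 9.3
```

```bash
cat > geo.py <<'E'
import numpy as np,cv2,json
from scipy.optimize import least_squares
from workcell import env
def cam(c):
    d=env.capture(c); d["K"]=np.array(d["intrinsics"]); d["R"]=np.array(d["rotation"]); d["t"]=np.array(d["xyz"]); return d
def proj(d,P):
    q=(np.atleast_2d(P)-d["t"])@d["R"]; s=np.c_[q[:,0]/-q[:,2],-q[:,1]/-q[:,2]]
    s=s*(1+d["k1"]*(s**2).sum(1,keepdims=True)); return s@d["K"][:2,:2].T+d["K"][:2,2]
def ray(d,uv,z):
    D=np.array([d["k1"],0,0,0,0.]); s=cv2.undistortPoints(np.array([[uv]],float),d["K"],D)[0,0]
    v=d["R"]@np.array([s[0],-s[1],-1]); return d["t"]+v*(z-d["t"][2])/v[2]
E
python3 - <<'E'
from geo import *
d=cam("top")
# tote rim outer corners from the crop (4.6x, offset 320,130): order tote (-x,-y),(-x,+y),(+x,-y)
px=[(60,104),(375,66),(112,532)]; tc=[(-126,-91,70),(-126,91,70),(126,-91,70)]
uv=np.array([(320+a/4.6,130+b/4.6) for a,b in px]); tc=np.array(tc)/1000
W=np.array([ray(d,u,.07) for u in uv]); print("corners",W.round(3),np.linalg.norm(W[0]-W[1]),np.linalg.norm(W[0]-W[2]))
def f(v):
    c,s=np.cos(v[2]),np.sin(v[2]); R=np.array([[c,-s,0],[s,c,0],[0,0,1]])
    return (proj(d,tc@R.T+[v[0],v[1],0])-uv).ravel()
r=least_squares(f,[.5,-.2,3.2]); x=r.x; print("tote",x,np.degrees(x[2]),r.fun.round(1))
c,s=np.cos(x[2]),np.sin(x[2])
for n,p in(("-y rim",(.0,-.086)),("-x rim",(-.121,0)),("lip",(.11,.076))): print(n,x[0]+c*p[0]-s*p[1],x[1]+s*p[0]+c*p[1])
k=.7
print("bowl",ray(d,(300*k,296*k),.07))
for n,u,z in(("jarA",(366,175),.085),("jarB",(403,158),.085),("jarC",(447,163),.085),("soup",(403,380),.102),("tomato",(688,266),.115),("tuna",(247,422),.036),("bottlecap",(125,291),.19),("rackR",(310,140),0.1),("rackL",(195,140),.1),("rackRtop",(310,140),0.0)): print(n,ray(d,(u[0]*k,u[1]*k),z).round(3))
E
```

```text
corners [[ 0.673 -0.122  0.07 ]
 [ 0.689 -0.301  0.07 ]
 [ 0.432 -0.141  0.07 ]] 0.17902767902646197 0.24189762018941566
tote [ 0.55857557 -0.22161983  3.21925396] 184.44966500136644 [-0.5 -1.6  0.7 -0.8 -0.2  2.3]
-y rim 0.5519034055569536 -0.1358790460246872
-x rim 0.6792108571365371 -0.21223225664684775
lip 0.45480344765802316 -0.30592491682438033
bowl [0.53941407 0.19848517 0.07      ]
jarA [0.754 0.074 0.085]
jarB [0.783 0.007 0.085]
jarC [ 0.772 -0.072  0.085]
soup [0.386 0.017 0.102]
tomato [ 0.567 -0.477  0.115]
tuna [0.316 0.303 0.036]
bottlecap [0.542 0.454 0.19 ]
rackR [0.816 0.172 0.1  ]
rackL [0.822 0.377 0.1  ]
rackRtop [0.855 0.188 0.   ]
```

View pics/scene0.png

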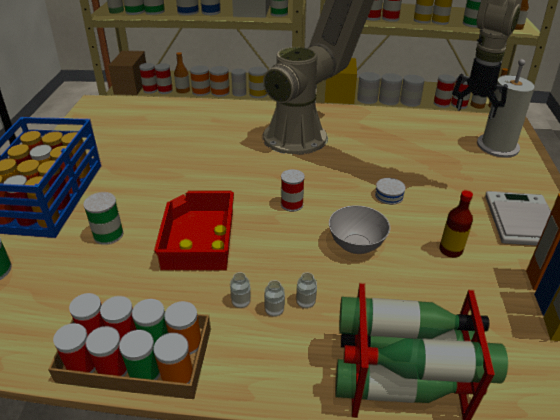

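```bash
python3 -m crank '[{"tx":0,"ty":-0.03,"tz":0,"spin":0},{"tx":0,"ty":-0.03,"tz":0,"spin":0},{"tx":0,"ty":-0.03,"tz":0,"spin":0},{"tx":0,"ty":-0.03,"tz":0,"spin":0}]' 1;python3 st.py
```

```text
time: 3.83
ee_pos: [0.0723, 0.1634, 0.3875]
ee_rot: [[-0.921, 0.382, 0.077], [0.389, 0.91, 0.145], [-0.014, 0.163, -0.987]]
ft_force: [1.1, -2.4, -0.3]
gripper_width: 0.0855
grasp_force: 0.0
q [ 29.6 -34.9 -19.2  97.7   5.   52.8] R [[-0.921, 0.382, 0.077], [0.389, 0.91, 0.145], [-0.014, 0.163, -0.987]] p [0.0723 0.1634 0.3875] tilt 9.4
```

```bash
python3 -m crank '[{"tx":-0.0377,"ty":0.002,"tz":-0.0067,"spin":0},{"tx":-0.0377,"ty":0.002,"tz":-0.0067,"spin":0},{"tx":-0.0377,"ty":0.002,"tz":-0.0067,"spin":0},{"tx":-0.0377,"ty":0.002,"tz":-0.0067,"spin":0},{"tx":-0.0377,"ty":0.002,"tz":-0.0067,"spin":0},{"tx":-0.0377,"ty":0.002,"tz":-0.0067,"spin":0},{"tx":-0.0377,"ty":0.002,"tz":-0.0067,"spin":0},{"tx":-0.0377,"ty":0.002,"tz":-0.0067,"spin":0}]' 1
python3 -m crank '[{"tx":-0.006,"ty":-0.035,"tz":-0.015,"spin":0},{"tx":-0.006,"ty":-0.035,"tz":-0.015,"spin":0},{"tx":-0.006,"ty":-0.035,"tz":-0.015,"spin":0},{"tx":-0.006,"ty":-0.035,"tz":-0.015,"spin":0},{"tx":-0.006,"ty":-0.035,"tz":-0.015,"spin":0},{"tx":-0.006,"ty":-0.035,"tz":-0.015,"spin":0},{"tx":-0.006,"ty":-0.035,"tz":-0.015,"spin":0},{"tx":-0.006,"ty":-0.035,"tz":-0.015,"spin":0},{"tx":-0.006,"ty":-0.035,"tz":-0.015,"spin":0},{"tx":-0.006,"ty":-0.035,"tz":-0.015,"spin":0},{"tx":-0.006,"ty":-0.035,"tz":-0.015,"spin":0}]' 1;python3 st.py
```

```text
time: 4.5
ee_pos: [0.3333, 0.0616, 0.4429]
ee_rot: [[-0.919, 0.387, 0.076], [0.394, 0.908, 0.142], [-0.014, 0.16, -0.987]]
ft_force: [0.3, -0.4, 0.6]
gripper_width: 0.0853
grasp_force: 0.0
time: 5.42
ee_pos: [0.2304, -0.3378, 0.545]
ee_rot: [[-0.919, 0.386, 0.075], [0.393, 0.908, 0.141], [-0.014, 0.159, -0.987]]
ft_force: [0.4, -0.8, 0.9]
gripper_width: 0.0856
grasp_force: 0.0
q [-72.   11.7  39.5 124.2   6.6 -49.2] R [[-0.919, 0.386, 0.075], [0.393, 0.908, 0.141], [-0.014, 0.159, -0.987]] p [ 0.2304 -0.3378  0.545 ] tilt 9.2
```

```bash
python3 -m crank '[{"tx":0.027,"ty":-0.028,"tz":-0.009,"spin":0},{"tx":0.027,"ty":-0.028,"tz":-0.009,"spin":0},{"tx":0.027,"ty":-0.028,"tz":-0.009,"spin":0},{"tx":0.027,"ty":-0.028,"tz":-0.009,"spin":0},{"tx":0.027,"ty":-0.028,"tz":-0.009,"spin":0},{"tx":0,"ty":0.006,"tz":-0.039,"spin":0},{"tx":0,"ty":0.006,"tz":-0.039,"spin":0},{"tx":0,"ty":0.006,"tz":-0.039,"spin":0}]' 1;python3 st.py
```

```text
time: 6.08
ee_pos: [0.0481, -0.3912, 0.5963]
ee_rot: [[-0.917, 0.393, 0.073], [0.398, 0.914, 0.076], [-0.037, 0.098, -0.994]]
ft_force: [-0.1, 0.0, 0.5]
gripper_width: 0.0852
grasp_force: 0.0
q [-97.5  15.2  54.3 133.9   3.6 -74.3] R [[-0.917, 0.393, 0.073], [0.398, 0.914, 0.076], [-0.037, 0.098, -0.994]] p [ 0.0481 -0.3912  0.5963] tilt 6.0
```

```bash
python3 -m crank '[{"tx":0,"ty":0.002,"tz":-0.04,"spin":0},{"tx":0,"ty":0.002,"tz":-0.04,"spin":0},{"tx":0,"ty":0.0,"tz":-0.04,"spin":0}]' 1;python3 st.py
```

```text
time: 6.33
ee_pos: [0.0446, -0.3716, 0.6226]
ee_rot: [[-0.916, 0.395, 0.067], [0.396, 0.918, -0.001], [-0.062, 0.026, -0.998]]
ft_force: [-0.1, -0.1, 1.4]
gripper_width: 0.0855
grasp_force: 0.0
q [-98.6  11.7  55.1 133.9   3.8 -75.4] R [[-0.916, 0.395, 0.067], [0.396, 0.918, -0.001], [-0.062, 0.026, -0.998]] p [ 0.0446 -0.3716  0.6226] tilt 3.8
```

```bash
python3 -m crank '[{"tx":0,"ty":0,"tz":0.03,"spin":-0.122},{"tx":0,"ty":0,"tz":0.03,"spin":-0.122},{"tx":0,"ty":0,"tz":0.03,"spin":-0.122},{"tx":0,"ty":0,"tz":0.03,"spin":-0.121},{"tx":-0.0311,"ty":0.0124,"tz":0.0177,"spin":0},{"tx":-0.0311,"ty":0.0124,"tz":0.0177,"spin":0},{"tx":-0.0311,"ty":0.0124,"tz":0.0177,"spin":0},{"tx":-0.0311,"ty":0.0124,"tz":0.0177,"spin":0},{"tx":-0.0311,"ty":0.0124,"tz":0.0177,"spin":0},{"tx":-0.0311,"ty":0.0124,"tz":0.0177,"spin":0},{"tx":-0.0311,"ty":0.0124,"tz":0.0177,"spin":0},{"tx":-0.0311,"ty":0.0124,"tz":0.0177,"spin":0}]' 1
python3 -m crank '[{"tx":-0.0311,"ty":0.0124,"tz":0.0177,"spin":0},{"tx":-0.0311,"ty":0.0124,"tz":0.0177,"spin":0},{"tx":-0.0311,"ty":0.0124,"tz":0.0177,"spin":0},{"tx":-0.0311,"ty":0.0124,"tz":0.0177,"spin":0},{"tx":-0.0311,"ty":0.0124,"tz":0.0177,"spin":0},{"tx":-0.0311,"ty":0.0124,"tz":0.0177,"spin":0},{"tx":-0.0311,"ty":0.0124,"tz":0.0177,"spin":0},{"tx":-0.0311,"ty":0.0124,"tz":0.0177,"spin":0}]' 1;python3 st.py
python3 - <<'E'
from geo import *
d=cam("top"); 
# tote mask refinement: silhouettes of predicted outline
t=(0.5586,-0.2216,3.2193)
d2=cam("scene")
def pts(v,P):
    c,s=np.cos(v[2]),np.sin(v[2]); R=np.array([[c,-s,0],[s,c,0],[0,0,1]]); return np.array(P)/1000@R.T+[v[0],v[1],0]
rim=[(-126,-91,70),(126,-91,70),(126,40,70),(81,91,70),(-126,91,70)]
out=[]
for dd,(x0,y0) in((d,(300,120)),(d2,(140,170))):
    im=np.ascontiguousarray(dd["color"][:,:,::-1]); f=4
    cr=cv2.resize(im[y0:y0+140,x0:x0+100],None,fx=f,fy=f,interpolation=cv2.INTER_CUBIC)
    q=((proj(dd,pts(t,rim))-[x0,y0]+.5)*f).astype(np.int32); cv2.polylines(cr,[q],True,(255,255,0),1); out.append(cr)
cv2.imwrite("pics/fit.png",np.hstack(out))
E
```

```text
time: 7.33
ee_pos: [0.3044, -0.2556, 0.3808]
ee_rot: [[-0.995, -0.066, 0.068], [-0.066, 0.998, 0.0], [-0.068, -0.004, -0.998]]
ft_force: [1.0, -0.8, -0.2]
gripper_width: 0.0855
grasp_force: 0.0
time: 8.0
ee_pos: [0.5553, -0.1402, 0.2559]
ee_rot: [[-0.995, -0.066, 0.068], [-0.066, 0.998, 0.001], [-0.068, -0.003, -0.998]]
ft_force: [0.4, -1.0, 0.3]
gripper_width: 0.0857
grasp_force: 0.0
q [-23.1  14.2   0.9  73.1   1.6 -26.8] R [[-0.995, -0.066, 0.068], [-0.066, 0.998, 0.001], [-0.068, -0.003, -0.998]] p [ 0.5553 -0.1402  0.2559] tilt 3.9
```

View pics/fit.png

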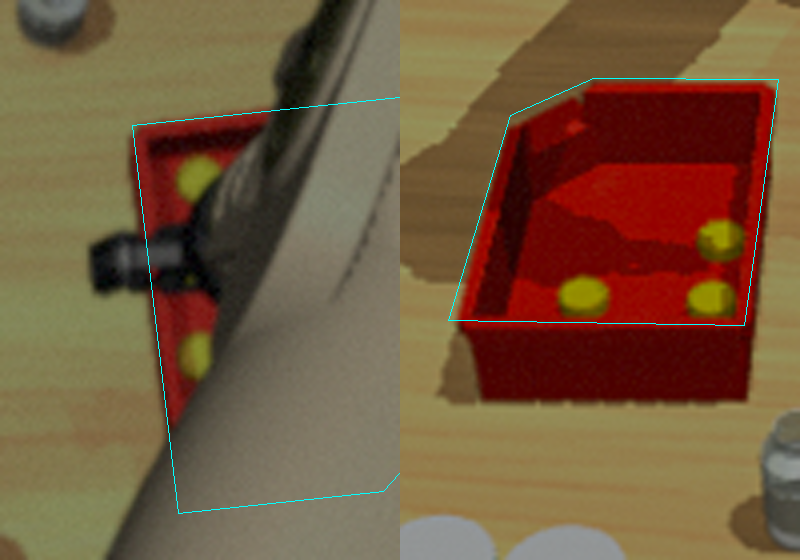

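```bash
python3 -m crank '[{"tx":0.0037,"ty":0,"tz":0.035,"spin":0},{"tx":0.0037,"ty":0,"tz":0.035,"spin":0},{"tx":0.0037,"ty":0,"tz":0.035,"spin":0},{"tx":0.0037,"ty":0,"tz":0.035,"spin":0},{"tx":0.0037,"ty":0,"tz":0.035,"spin":0},{"tx":0.0037,"ty":0,"tz":0.025,"spin":0},{"tx":0,"ty":0,"tz":0.01,"spin":0},{"tx":0,"ty":0,"tz":0,"spin":0}]' 1
python3 -m crank '[{"tx":0,"ty":0,"tz":0,"spin":0},{"tx":0,"ty":0,"tz":0,"spin":0},{"tx":0,"ty":0,"tz":0,"spin":0},{"tx":0,"ty":0,"tz":0,"spin":0},{"tx":0,"ty":0,"tz":0,"spin":0},{"tx":0,"ty":0,"tz":0,"spin":0},{"tx":0,"ty":0,"tz":0,"spin":0},{"tx":0,"ty":0,"tz":0,"spin":0},{"tx":0,"ty":0,"tz":0,"spin":0},{"tx":0,"ty":0,"tz":0,"spin":0}]' 0;python3 st.py
```

```text
time: 8.77
ee_pos: [0.5438, -0.1421, 0.0433]
ee_rot: [[-0.996, -0.065, 0.063], [-0.065, 0.998, 0.003], [-0.063, -0.001, -0.998]]
ft_force: [0.2, 0.3, 0.1]
gripper_width: 0.0855
grasp_force: 0.0
time: 9.6
ee_pos: [0.5466, -0.1427, 0.0462]
ee_rot: [[-0.996, -0.065, 0.069], [-0.065, 0.998, 0.002], [-0.069, -0.003, -0.998]]
ft_force: [0.0, 1.7, 6.0]
gripper_width: 0.0088
grasp_force: 60.2
q [-23.7  21.2 -20.5  44.7   1.7 -27.3] R [[-0.996, -0.065, 0.069], [-0.065, 0.998, 0.002], [-0.069, -0.003, -0.998]] p [ 0.5466 -0.1427  0.0462] tilt 4.0
```

```bash
python3 -m crank '[{"tx":0,"ty":0,"tz":-0.008,"spin":0},{"tx":-0.001,"ty":0,"tz":-0.016,"spin":0},{"tx":-0.001,"ty":0,"tz":-0.02,"spin":0},{"tx":-0.001,"ty":0,"tz":-0.02,"spin":0},{"tx":-0.001,"ty":0,"tz":-0.02,"spin":0},{"tx":-0.001,"ty":0,"tz":-0.02,"spin":0},{"tx":-0.001,"ty":0,"tz":-0.016,"spin":0},{"tx":0,"ty":0,"tz":-0.008,"spin":0},{"tx":0,"ty":0,"tz":0,"spin":0}]' 0
python3 - <<'E'
from geo import *
d=cam("scene"); im=d["color"][:,:,::-1][120:290,120:300]
cv2.imwrite("pics/lift.png",cv2.resize(im,None,fx=3.5,fy=3.5,interpolation=cv2.INTER_CUBIC))
E
```

```text
time: 10.35
ee_pos: [0.5439, -0.1429, 0.1752]
ee_rot: [[-0.995, -0.065, 0.07], [-0.065, 0.998, 0.001], [-0.07, -0.004, -0.998]]
ft_force: [0.6, -0.8, -3.0]
gripper_width: 0.0087
grasp_force: 58.6
```

View pics/lift.png

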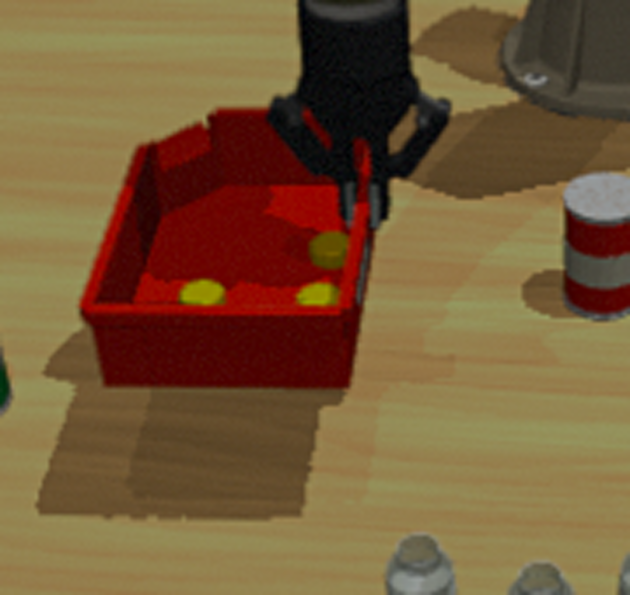

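```bash
python3 -m crank '[{"tx":-0.001,"ty":0,"tz":-0.012,"spin":0},{"tx":-0.002,"ty":0,"tz":-0.024,"spin":0},{"tx":-0.002,"ty":0,"tz":-0.034,"spin":0},{"tx":-0.002,"ty":0,"tz":-0.034,"spin":0},{"tx":-0.002,"ty":0,"tz":-0.034,"spin":0},{"tx":-0.002,"ty":0,"tz":-0.034,"spin":0},{"tx":-0.002,"ty":0,"tz":-0.034,"spin":0},{"tx":-0.002,"ty":0,"tz":-0.034,"spin":0},{"tx":0.008,"ty":-0.008,"tz":-0.024,"spin":0},{"tx":0.015,"ty":-0.015,"tz":-0.012,"spin":0},{"tx":0.022,"ty":-0.022,"tz":-0.008,"spin":0},{"tx":0.025,"ty":-0.025,"tz":-0.008,"spin":0}]' 0
python3 -m crank '[{"tx":0.025,"ty":-0.025,"tz":-0.008,"spin":0},{"tx":0.025,"ty":-0.025,"tz":-0.008,"spin":0},{"tx":0.025,"ty":-0.025,"tz":-0.008,"spin":0},{"tx":0.025,"ty":-0.025,"tz":-0.008,"spin":0},{"tx":0.025,"ty":-0.025,"tz":-0.008,"spin":0},{"tx":0.025,"ty":-0.025,"tz":-0.008,"spin":0},{"tx":0.025,"ty":-0.025,"tz":-0.008,"spin":0},{"tx":0.025,"ty":-0.025,"tz":-0.008,"spin":0},{"tx":0.018,"ty":-0.018,"tz":-0.008,"spin":0},{"tx":0.008,"ty":-0.008,"tz":-0.004,"spin":0}]' 0
cat > tote.py <<'E'
from geo import *
s=env.sense(); R=np.array(s["ee_rot"]); p=np.array(s["ee_pos"])
a=np.radians(183.9); T0=np.array([[np.cos(a),-np.sin(a),0],[np.sin(a),np.cos(a),0],[0,0,1]])
R0=np.array([[-.996,-.065,.069],[-.065,.998,.002],[-.069,-.003,-.998]]); p0=np.array([.5466,-.1427,.0462])
# tote origin when grasped: rim pinched centrally; x offset from first fit
o0=p0+np.array([.012,-.081,-.0462]) if 0 else np.array([.5586,-.1427-.086-.0007,0])
Rt=R@R0.T@T0; o=p+R@R0.T@(o0-p0)
def w(P): return o+Rt@(np.array(P)/1000)
if __name__=="__main__":
    n=Rt[2]; low=-n[:2]
    print("q",np.round(s["joint_positions"],1),"p",p.round(3),"grip",round(s["grasp_force"],1),"R",R.round(3).tolist())
    print("tilt",np.degrees(np.arccos(n[2])).round(1),"low dir in tote",np.degrees(np.arctan2(low[1],low[0])).round(0),"low az world",np.degrees(np.arctan2(Rt[1,2],Rt[0,2])).round(0))
    for k,P in dict(o=(0,0,0),lip=(110,76,54),e1=(120,40,0),e2=(75,85,0),c1=(120,-85,0),c2=(-120,85,0),c3=(-120,-85,0)).items(): print(k,w(P).round(3),end=" ")
    print()
E
python3 tote.py
```

```text
time: 11.4
ee_pos: [0.4734, -0.2165, 0.46]
ee_rot: [[-0.996, -0.068, 0.066], [-0.068, 0.998, 0.003], [-0.066, -0.001, -0.998]]
ft_force: [0.6, -0.8, -2.9]
gripper_width: 0.0087
grasp_force: 58.6
time: 12.23
ee_pos: [0.2553, -0.4599, 0.5202]
ee_rot: [[-0.996, -0.061, 0.065], [-0.061, 0.998, 0.005], [-0.065, 0.001, -0.998]]
ft_force: [0.5, 0.4, -2.6]
gripper_width: 0.0092
grasp_force: 58.6
q [-71.8  19.3  46.8 116.5   3.6 -75.3] p [ 0.255 -0.46   0.52 ] grip 58.6 R [[-0.996, -0.061, 0.065], [-0.061, 0.998, 0.005], [-0.065, 0.001, -0.998]]
tilt nan low dir in tote 141.0 low az world -39.0
o [ 0.267 -0.547  0.474] lip [ 0.162 -0.63   0.528] e1 [ 0.15  -0.594  0.474] e2 [ 0.197 -0.636  0.474] c1 [ 0.142 -0.469  0.474] c2 [ 0.392 -0.624  0.473] c3 [ 0.381 -0.454  0.473] tote.py:12: RuntimeWarning: invalid value encountered in arccos
  print("tilt",np.degrees(np.arccos(n[2])).round(1),"low dir in tote",np.degrees(np.arctan2(low[1],low[0])).round(0),"low az world",np.degrees(np.arctan2(Rt[1,2],Rt[0,2])).round(0))
```

```bash
python3 -m crank '[{"tx":-0.02,"ty":0.01,"tz":-0.015,"spin":0},{"tx":-0.03,"ty":0.01,"tz":-0.03,"spin":0},{"tx":-0.03,"ty":0.005,"tz":-0.035,"spin":0},{"tx":-0.01,"ty":0,"tz":-0.04,"spin":0},{"tx":0,"ty":0,"tz":-0.04,"spin":0},{"tx":0,"ty":0,"tz":-0.04,"spin":0},{"tx":0,"ty":0,"tz":-0.04,"spin":0},{"tx":0,"ty":0,"tz":-0.04,"spin":0},{"tx":0,"ty":0,"tz":-0.04,"spin":0}]' 0; python3 tote.py
```

```text
time: 12.98
ee_pos: [0.2663, -0.3634, 0.654]
ee_rot: [[-0.989, -0.05, 0.14], [-0.068, 0.99, -0.125], [-0.133, -0.133, -0.982]]
ft_force: [0.8, -0.0, -2.4]
gripper_width: 0.0088
grasp_force: 61.5
q [-67.2  18.6  72.3 133.9   4.6 -70.2] p [ 0.266 -0.363  0.654] grip 61.5 R [[-0.989, -0.05, 0.14], [-0.068, 0.99, -0.125], [-0.133, -0.133, -0.982]]
tilt 8.2 low dir in tote -64.0 low az world 120.0
o [ 0.28  -0.455  0.62 ] lip [ 0.171 -0.531  0.676] e1 [ 0.163 -0.502  0.618] e2 [ 0.21  -0.544  0.626] c1 [ 0.156 -0.379  0.601] c2 [ 0.405 -0.532  0.639] c3 [ 0.395 -0.364  0.617]
```

```bash
python3 -m crank '[{"tx":-0.006,"ty":-0.006,"tz":-0.04,"spin":0},{"tx":-0.006,"ty":-0.006,"tz":-0.04,"spin":0},{"tx":-0.006,"ty":-0.006,"tz":-0.04,"spin":0},{"tx":-0.006,"ty":-0.006,"tz":-0.04,"spin":0},{"tx":-0.008,"ty":-0.012,"tz":-0.038,"spin":0},{"tx":-0.008,"ty":-0.012,"tz":-0.038,"spin":0},{"tx":-0.008,"ty":-0.012,"tz":-0.038,"spin":0},{"tx":-0.008,"ty":-0.012,"tz":-0.038,"spin":0}]' 0; python3 tote.py
```

```text
time: 13.65
ee_pos: [0.2281, -0.3029, 0.724]
ee_rot: [[-0.973, -0.021, 0.23], [-0.085, 0.958, -0.274], [-0.214, -0.286, -0.934]]
ft_force: [0.3, -0.5, -1.9]
gripper_width: 0.0086
grasp_force: 61.5
q [-71.3   8.9  72.4 133.9   7.5 -73.2] p [ 0.228 -0.303  0.724] grip 61.5 R [[-0.973, -0.021, 0.23], [-0.085, 0.958, -0.274], [-0.214, -0.286, -0.934]]
tilt 18.6 low dir in tote -62.0 low az world 120.0
o [ 0.244 -0.399  0.706] lip [ 0.128 -0.464  0.762] e1 [ 0.126 -0.446  0.699] e2 [ 0.172 -0.486  0.719] c1 [ 0.123 -0.326  0.664] c2 [ 0.364 -0.472  0.748] c3 [ 0.36  -0.309  0.7  ]
```

```bash
python3 -m crank '[{"tx":-0.009,"ty":-0.012,"tz":-0.037,"spin":0},{"tx":-0.009,"ty":-0.012,"tz":-0.037,"spin":0},{"tx":-0.009,"ty":-0.013,"tz":-0.037,"spin":0},{"tx":-0.009,"ty":-0.013,"tz":-0.037,"spin":0},{"tx":-0.009,"ty":-0.014,"tz":-0.037,"spin":0},{"tx":-0.009,"ty":-0.014,"tz":-0.037,"spin":0},{"tx":-0.009,"ty":-0.015,"tz":-0.036,"spin":0},{"tx":-0.009,"ty":-0.015,"tz":-0.036,"spin":0},{"tx":-0.009,"ty":-0.015,"tz":-0.036,"spin":0}]' 0; python3 tote.py
```

```text
time: 14.4
ee_pos: [0.1948, -0.2491, 0.7792]
ee_rot: [[-0.95, 0.024, 0.312], [-0.115, 0.901, -0.418], [-0.291, -0.433, -0.853]]
ft_force: [0.6, -0.1, -2.9]
gripper_width: 0.0088
grasp_force: 61.5
q [-80.8   0.   72.4 133.9  14.  -80. ] p [ 0.195 -0.249  0.779] grip 61.5 R [[-0.95, 0.024, 0.312], [-0.115, 0.901, -0.418], [-0.291, -0.433, -0.853]]
tilt 29.2 low dir in tote -62.0 low az world 120.0
o [ 0.21  -0.347  0.778] lip [ 0.089 -0.402  0.833] e1 [ 0.093 -0.394  0.768] e2 [ 0.136 -0.43   0.797] c1 [ 0.096 -0.281  0.714] c2 [ 0.325 -0.413  0.842] c3 [ 0.328 -0.26   0.769]
```

```bash
cat > plan.py <<'E'
from tote import *
from scipy.spatial.transform import Rotation as Ro
def spun(th):
    Rn=R@Ro.from_euler("z",th).as_matrix(); M=Rn@R0.T; return Rn,M@T0,M@(o0-p0)
for th in np.arange(1.5,2.5,.1):
    Rn,Q,off=spun(th); print(th.round(1),"tilt",np.degrees(np.arccos(Q[2,2])).round(1),"low",np.degrees(np.arctan2(-Q[2,1],-Q[2,0])).round(0),"az",np.degrees(np.arctan2(Q[1,2],Q[0,2])).round(0),"R",Rn.round(3).tolist(),"lip-tcp",(off+Q@[.11,.076,.054]).round(3),"o-tcp",off.round(3))
E
python3 plan.py
```

```text
1.5 tilt 28.1 low 34.0 az 131.0 R [[-0.044, 0.949, 0.312], [0.891, 0.178, -0.418], [-0.453, 0.26, -0.853]] lip-tcp [-0.164  0.068 -0.077] o-tcp [-0.068 -0.038 -0.061]
1.6 tilt 28.4 low 40.0 az 132.0 R [[0.051, 0.949, 0.312], [0.904, 0.089, -0.418], [-0.424, 0.304, -0.853]] lip-tcp [-0.155  0.084 -0.081] o-tcp [-0.068 -0.03  -0.065]
1.7 tilt 28.7 low 46.0 az 132.0 R [[0.146, 0.939, 0.312], [0.908, -0.002, -0.418], [-0.392, 0.345, -0.853]] lip-tcp [-0.143  0.1   -0.084] o-tcp [-0.068 -0.022 -0.069]
1.8 tilt 29.0 low 52.0 az 133.0 R [[0.239, 0.92, 0.312], [0.904, -0.093, -0.418], [-0.356, 0.382, -0.853]] lip-tcp [-0.13   0.114 -0.087] o-tcp [-0.066 -0.014 -0.072]
1.9 tilt 29.3 low 58.0 az 133.0 R [[0.329, 0.891, 0.312], [0.89, -0.183, -0.418], [-0.316, 0.416, -0.853]] lip-tcp [-0.117  0.127 -0.088] o-tcp [-0.064 -0.006 -0.075]
2.0 tilt 29.7 low 64.0 az 134.0 R [[0.417, 0.854, 0.312], [0.867, -0.27, -0.418], [-0.273, 0.445, -0.853]] lip-tcp [-0.101  0.139 -0.088] o-tcp [-0.061  0.001 -0.078]
2.1 tilt 30.0 low 70.0 az 134.0 R [[0.5, 0.808, 0.312], [0.836, -0.356, -0.418], [-0.227, 0.47, -0.853]] lip-tcp [-0.085  0.15  -0.088] o-tcp [-0.057  0.009 -0.08 ]
2.2 tilt 30.4 low 76.0 az 134.0 R [[0.578, 0.754, 0.312], [0.796, -0.437, -0.418], [-0.179, 0.49, -0.853]] lip-tcp [-0.069  0.159 -0.086] o-tcp [-0.053  0.016 -0.082]
2.3 tilt 30.8 low 82.0 az 134.0 R [[0.65, 0.692, 0.312], [0.749, -0.515, -0.418], [-0.129, 0.506, -0.853]] lip-tcp [-0.051  0.167 -0.084] o-tcp [-0.048  0.023 -0.084]
2.4 tilt 31.2 low 88.0 az 134.0 R [[0.716, 0.624, 0.312], [0.693, -0.587, -0.418], [-0.078, 0.516, -0.853]] lip-tcp [-0.033  0.173 -0.08 ] o-tcp [-0.042  0.029 -0.085]
```

```bash
python3 -m crank '[{"tx":0.012,"ty":0,"tz":-0.004,"spin":0},{"tx":0.024,"ty":0,"tz":-0.008,"spin":0},{"tx":0.024,"ty":0,"tz":-0.008,"spin":0},{"tx":0.024,"ty":0,"tz":-0.008,"spin":0},{"tx":0.005,"ty":-0.015,"tz":-0.036,"spin":0},{"tx":-0.009,"ty":-0.016,"tz":-0.036,"spin":0},{"tx":-0.009,"ty":-0.016,"tz":-0.036,"spin":0}]' 0; python3 tote.py; python3 plan.py | sed -n 1,5p
```

```text
time: 14.98
ee_pos: [0.1575, -0.257, 0.7988]
ee_rot: [[-0.958, 0.056, 0.283], [-0.103, 0.85, -0.517], [-0.269, -0.524, -0.808]]
ft_force: [0.3, 0.4, -3.0]
gripper_width: 0.0091
grasp_force: 61.5
q [-94.3  -3.   72.4 133.9  18.7 -90.4] p [ 0.157 -0.257  0.799] grip 61.5 R [[-0.958, 0.056, 0.283], [-0.103, 0.85, -0.517], [-0.269, -0.524, -0.808]]
tilt 34.2 low dir in tote -68.0 low az world 113.0
o [ 0.169 -0.355  0.808] lip [ 0.046 -0.399  0.869] e1 [ 0.05  -0.397  0.803] e2 [ 0.091 -0.432  0.836] c1 [ 0.056 -0.291  0.738] c2 [ 0.281 -0.419  0.877] c3 [ 0.29  -0.274  0.789] 
1.5 tilt 32.5 low 26.0 az 122.0 R [[-0.012, 0.959, 0.283], [0.841, 0.162, -0.517], [-0.542, 0.232, -0.808]] lip-tcp [-0.162  0.067 -0.082] o-tcp [-0.07  -0.041 -0.056]
1.6 tilt 32.7 low 32.0 az 122.0 R [[0.084, 0.955, 0.283], [0.853, 0.078, -0.517], [-0.516, 0.285, -0.808]] lip-tcp [-0.152  0.082 -0.088] o-tcp [-0.07  -0.034 -0.061]
1.7 tilt 33.0 low 38.0 az 123.0 R [[0.179, 0.942, 0.283], [0.856, -0.008, -0.517], [-0.485, 0.335, -0.808]] lip-tcp [-0.14   0.097 -0.093] o-tcp [-0.069 -0.026 -0.065]
1.8 tilt 33.3 low 44.0 az 124.0 R [[0.272, 0.92, 0.283], [0.851, -0.093, -0.517], [-0.449, 0.381, -0.808]] lip-tcp [-0.127  0.11  -0.097] o-tcp [-0.068 -0.019 -0.07 ]
1.9 tilt 33.6 low 50.0 az 124.0 R [[0.363, 0.888, 0.283], [0.837, -0.178, -0.517], [-0.409, 0.424, -0.808]] lip-tcp [-0.112  0.123 -0.1  ] o-tcp [-0.065 -0.011 -0.073]
```

```bash
python3 -m crank '[{"tx":-0.006,"ty":0.005,"tz":0.01,"spin":0},{"tx":-0.012,"ty":0.01,"tz":0.02,"spin":0},{"tx":-0.017,"ty":0.013,"tz":0.025,"spin":0},{"tx":-0.017,"ty":0.013,"tz":0.025,"spin":0},{"tx":-0.017,"ty":0.013,"tz":0.025,"spin":0},{"tx":-0.017,"ty":0.013,"tz":0.025,"spin":0},{"tx":-0.017,"ty":0.013,"tz":0.025,"spin":0},{"tx":-0.017,"ty":0.013,"tz":0.025,"spin":0},{"tx":-0.017,"ty":0.013,"tz":0.025,"spin":0},{"tx":-0.017,"ty":0.013,"tz":0.025,"spin":0},{"tx":-0.017,"ty":0.013,"tz":0.025,"spin":0},{"tx":-0.01,"ty":0.01,"tz":0.015,"spin":0}]' 0; python3 tote.py
python3 - <<'E'
from geo import *
d=cam("scene"); im=d["color"][:,:,::-1][0:300,100:500]
cv2.imwrite("pics/t1.png",cv2.resize(im,None,fx=2,fy=2,interpolation=cv2.INTER_CUBIC))
E
```

```text
time: 15.98
ee_pos: [0.4102, -0.255, 0.5575]
ee_rot: [[-0.958, 0.05, 0.283], [-0.106, 0.853, -0.512], [-0.267, -0.52, -0.811]]
ft_force: [0.5, 0.1, -3.1]
gripper_width: 0.0091
grasp_force: 61.5
q [-30.9 -12.7   5.6  76.4 -17.1 -37.6] p [ 0.41  -0.255  0.557] grip 61.5 R [[-0.958, 0.05, 0.283], [-0.106, 0.853, -0.512], [-0.267, -0.52, -0.811]]
tilt 33.9 low dir in tote -68.0 low az world 113.0
o [ 0.422 -0.353  0.566] lip [ 0.299 -0.398  0.627] e1 [ 0.303 -0.396  0.561] e2 [ 0.345 -0.431  0.594] c1 [ 0.309 -0.289  0.497] c2 [ 0.535 -0.417  0.635] c3 [ 0.543 -0.272  0.547]
```

View pics/t1.png

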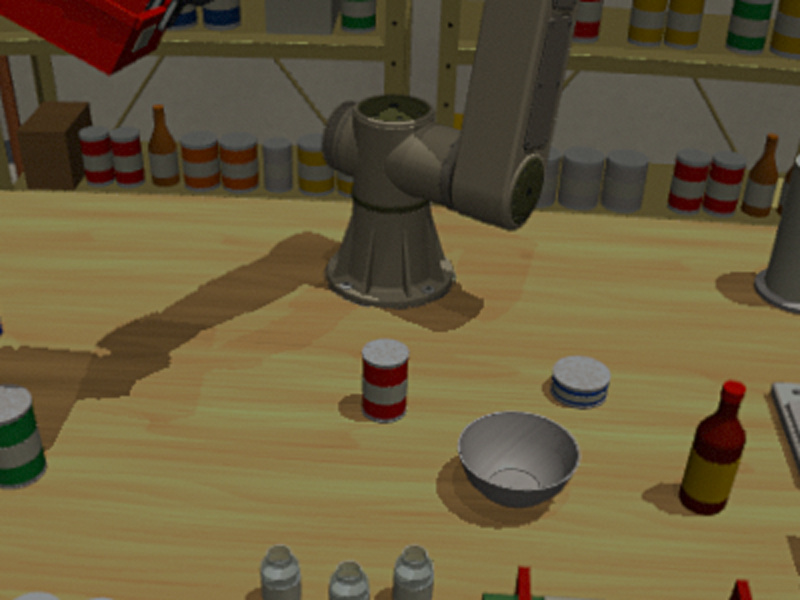

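```bash
python3 -m crank '[{"tx":0,"ty":0,"tz":0,"spin":0.06},{"tx":0,"ty":0,"tz":0,"spin":0.1},{"tx":0,"ty":0,"tz":0,"spin":0.1},{"tx":0,"ty":0,"tz":0,"spin":0.1},{"tx":0,"ty":0,"tz":0,"spin":0.1},{"tx":0,"ty":0,"tz":0,"spin":0.1},{"tx":0,"ty":0,"tz":0,"spin":0.1},{"tx":0,"ty":0,"tz":0,"spin":0.1},{"tx":0,"ty":0,"tz":0,"spin":0.1},{"tx":0,"ty":0,"tz":0,"spin":0.1},{"tx":0,"ty":0,"tz":0,"spin":0.1},{"tx":0,"ty":0,"tz":0,"spin":0.1}]' 0
python3 -m crank '[{"tx":0,"ty":0,"tz":0,"spin":0.1},{"tx":0,"ty":0,"tz":0,"spin":0.1},{"tx":0,"ty":0,"tz":0,"spin":0.1},{"tx":0,"ty":0,"tz":0,"spin":0.1},{"tx":0,"ty":0,"tz":0,"spin":0.1},{"tx":0,"ty":0,"tz":0,"spin":0.1},{"tx":0,"ty":0,"tz":0,"spin":0.04},{"tx":0,"ty":0,"tz":0,"spin":0}]' 0; python3 tote.py
python3 - <<'E'
from tote import *
goal=np.array([.567,.157,.20]); d=goal-w((110,76,54)); print("world",d.round(3),"tool",(R.T@d).round(3))
E
```

```text
time: 17.03
ee_pos: [0.4083, -0.2558, 0.5613]
ee_rot: [[-0.328, 0.901, 0.284], [0.741, 0.432, -0.514], [-0.586, 0.042, -0.809]]
ft_force: [-0.6, 0.2, -2.5]
gripper_width: 0.009
grasp_force: 61.5
time: 17.7
ee_pos: [0.4083, -0.2559, 0.5614]
ee_rot: [[0.271, 0.92, 0.284], [0.852, -0.092, -0.515], [-0.447, 0.382, -0.809]]
ft_force: [-0.7, 0.1, -3.2]
gripper_width: 0.0089
grasp_force: 61.4
q [-31.1 -12.9   5.9  76.6 -17.1  65.5] p [ 0.408 -0.256  0.561] grip 61.4 R [[0.271, 0.92, 0.284], [0.852, -0.092, -0.515], [-0.447, 0.382, -0.809]]
tilt 33.2 low dir in tote 44.0 low az world 124.0
o [ 0.341 -0.275  0.492] lip [ 0.281 -0.146  0.465] e1 [ 0.334 -0.165  0.429] e2 [ 0.281 -0.201  0.43 ] c1 [ 0.449 -0.176  0.477] c2 [ 0.233 -0.373  0.506] c3 [ 0.389 -0.388  0.571] 
world [ 0.286  0.303 -0.265] tool [0.454 0.134 0.14 ]
```

```bash
python3 -m crank '[{"tx":0.008,"ty":0.002,"tz":0.002,"spin":0},{"tx":0.016,"ty":0.005,"tz":0.003,"spin":0},{"tx":0.024,"ty":0.007,"tz":0.006,"spin":0},{"tx":0.03,"ty":0.009,"tz":0.009,"spin":0},{"tx":0.03,"ty":0.009,"tz":0.009,"spin":0},{"tx":0.03,"ty":0.009,"tz":0.009,"spin":0},{"tx":0.03,"ty":0.009,"tz":0.009,"spin":0},{"tx":0.03,"ty":0.009,"tz":0.009,"spin":0},{"tx":0.03,"ty":0.009,"tz":0.009,"spin":0},{"tx":0.03,"ty":0.009,"tz":0.009,"spin":0},{"tx":0.03,"ty":0.009,"tz":0.009,"spin":0},{"tx":0.03,"ty":0.009,"tz":0.009,"spin":0}]' 0
python3 -m crank '[{"tx":0.03,"ty":0.009,"tz":0.01,"spin":0},{"tx":0.03,"ty":0.009,"tz":0.01,"spin":0},{"tx":0.03,"ty":0.008,"tz":0.01,"spin":0},{"tx":0.024,"ty":0.006,"tz":0.009,"spin":0},{"tx":0.016,"ty":0.005,"tz":0.007,"spin":0},{"tx":0.008,"ty":0.002,"tz":0.004,"spin":0},{"tx":0,"ty":0,"tz":0,"spin":0},{"tx":0,"ty":0,"tz":0,"spin":0}]' 0; python3 tote.py
python3 - <<'E'
from tote import *
out=[]
for c,(x0,y0) in (("scene",(200,110)),("top",(180,110))):
    d=cam(c); im=np.ascontiguousarray(d["color"][:,:,::-1][y0:y0+200,x0:x0+200]); im=cv2.resize(im,None,fx=2,fy=2,interpolation=cv2.INTER_CUBIC)
    P=[w(k) for k in((-126,-91,70),(126,-91,70),(126,40,70),(81,91,70),(-126,91,70))]; q=((proj(d,P)-[x0,y0]+.5)*2).astype(np.int32); cv2.polylines(im,[q],True,(255,255,0),1)
    l=((proj(d,w((110,76,54)))-[x0,y0]+.5)*2).astype(int)[0]; cv2.circle(im,tuple(int(v) for v in l),4,(255,0,255),1)
    t=np.linspace(0,6.28,60); q=((proj(d,np.c_[.539+.08*np.cos(t),.198+.08*np.sin(t),0*t+.07])-[x0,y0]+.5)*2).astype(np.int32); cv2.polylines(im,[q],True,(0,255,0),1)
    out.append(im)
cv2.imwrite("pics/t2.png",np.hstack(out))
E
```

```text
time: 18.7
ee_pos: [0.6088, -0.0396, 0.3788]
ee_rot: [[0.268, 0.921, 0.284], [0.853, -0.09, -0.514], [-0.448, 0.38, -0.809]]
ft_force: [-0.0, -0.8, -2.1]
gripper_width: 0.009
grasp_force: 61.5
time: 19.37
ee_pos: [0.6949, 0.0467, 0.2921]
ee_rot: [[0.269, 0.921, 0.282], [0.852, -0.091, -0.515], [-0.449, 0.379, -0.809]]
ft_force: [-0.1, 0.1, -2.0]
gripper_width: 0.0087
grasp_force: 61.5
q [ 11.1  22.3   8.9  64.2 -34.1 108.8] p [0.695 0.047 0.292] grip 61.5 R [[0.269, 0.921, 0.282], [0.852, -0.091, -0.515], [-0.449, 0.379, -0.809]]
tilt 33.1 low dir in tote 44.0 low az world 124.0
o [0.627 0.028 0.223] lip [0.568 0.157 0.196] e1 [0.62  0.138 0.16 ] e2 [0.567 0.102 0.161] c1 [0.735 0.127 0.208] c2 [ 0.519 -0.071  0.238] c3 [ 0.676 -0.086  0.302]
```

View pics/t2.png

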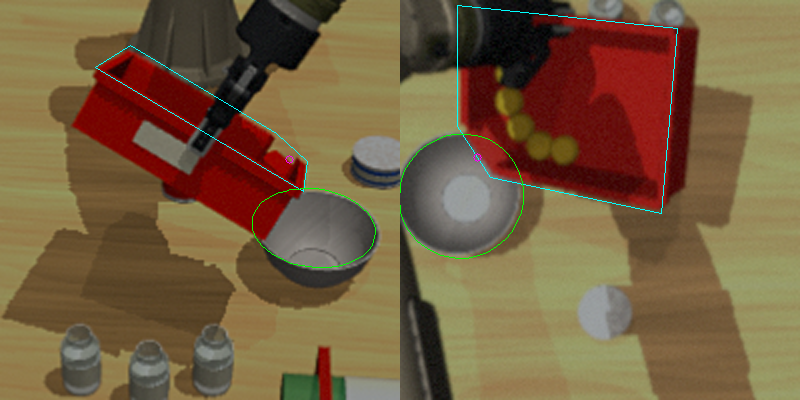

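```bash
python3 -m crank '[{"tx":0,"ty":0,"tz":0,"spin":-0.12},{"tx":0,"ty":0,"tz":0,"spin":-0.12},{"tx":0,"ty":0,"tz":0,"spin":-0.12},{"tx":0,"ty":0,"tz":0,"spin":-0.12},{"tx":0,"ty":0,"tz":0,"spin":0},{"tx":0,"ty":0,"tz":0,"spin":0},{"tx":0,"ty":0,"tz":0,"spin":0.12},{"tx":0,"ty":0,"tz":0,"spin":0.12},{"tx":0,"ty":0,"tz":0,"spin":0.12},{"tx":0,"ty":0,"tz":0,"spin":0.12},{"tx":0,"ty":0,"tz":0,"spin":0},{"tx":0,"ty":0,"tz":0,"spin":0}]' 0
cat > look.py <<'E'
import sys
from tote import *
d=cam("top"); x0,y0=190,95
im=np.ascontiguousarray(d["color"][:,:,::-1][y0:y0+140,x0:x0+180]); im=cv2.resize(im,None,fx=4,fy=4,interpolation=cv2.INTER_CUBIC)
# inner floor outline and the lids' positions in the tote
fl=[(-116,-81,4),(116,-81,4),(116,42,4),(77,81,4),(-116,81,4)]
cv2.polylines(im,[((proj(d,[w(k) for k in fl])-[x0,y0]+.5)*4).astype(np.int32)],True,(255,255,0),1)
cv2.imwrite(sys.argv[1],im)
D=np.array([d["k1"],0,0,0,0.]); h=cv2.cvtColor(d["color"],cv2.COLOR_RGB2HSV); m=cv2.inRange(h,(20,120,50),(35,255,255))
m[:95]=0;m[235:]=0;m[:,:190]=0;m[:,370:]=0
dist=cv2.distanceTransform(m,cv2.DIST_L2,3); pk=(dist==cv2.dilate(dist,np.ones((9,9))))&(dist>2.5)
n,_,_,ce=cv2.connectedComponentsWithStats(pk.astype(np.uint8))
for u in ce[1:]:
    s_=cv2.undistortPoints(np.array([[u]],float),d["K"],D)[0,0]; v=d["R"]@np.array([s_[0],-s_[1],-1])
    c=Rt.T@(d["t"]-o); e=Rt.T@v; print("lid in tote",((c+e*(.016-c[2])/e[2])*1000).round(0)[:2],u.round(0))
E
python3 look.py pics/t3.png
```

```text
time: 20.47
ee_pos: [0.6951, 0.0461, 0.2931]
ee_rot: [[0.269, 0.921, 0.283], [0.852, -0.091, -0.515], [-0.449, 0.38, -0.809]]
ft_force: [-0.7, -0.6, -2.3]
gripper_width: 0.0084
grasp_force: 61.5
lid in tote [95. 14.] [234. 160.]
lid in tote [78. 42.] [240. 173.]
lid in tote [50. 59.] [250. 182.]
lid in tote [19. 61.] [262. 185.]
```

View pics/t3.png

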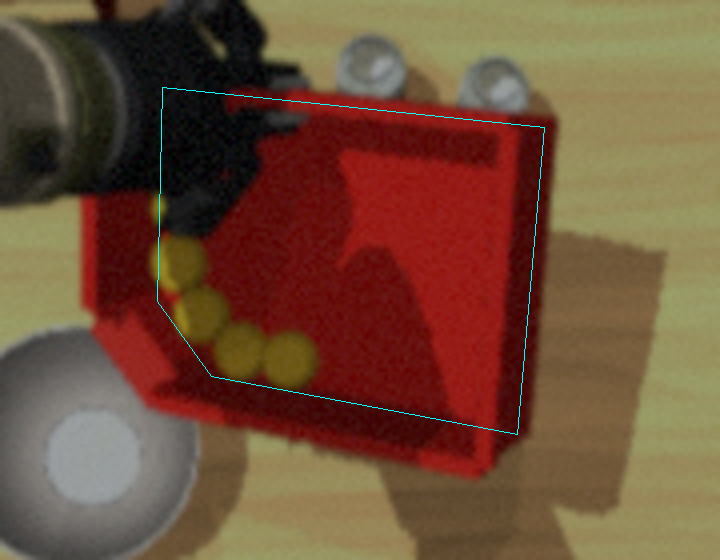

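```bash
python3 -m crank '[{"tx":0,"ty":0,"tz":0,"spin":-0.12},{"tx":0,"ty":0,"tz":0,"spin":-0.12},{"tx":0,"ty":0,"tz":0,"spin":-0.12},{"tx":0,"ty":0,"tz":0,"spin":-0.12},{"tx":0,"ty":0,"tz":0,"spin":-0.12},{"tx":0,"ty":0,"tz":0,"spin":-0.1},{"tx":0,"ty":0,"tz":0,"spin":0},{"tx":0,"ty":0,"tz":0,"spin":0},{"tx":0,"ty":0,"tz":0,"spin":0},{"tx":0,"ty":0,"tz":0,"spin":0},{"tx":0,"ty":0,"tz":0,"spin":0}]' 0; python3 look.py pics/a1.png
python3 -m crank '[{"tx":0,"ty":0,"tz":0,"spin":0.12},{"tx":0,"ty":0,"tz":0,"spin":0.12},{"tx":0,"ty":0,"tz":0,"spin":0.12},{"tx":0,"ty":0,"tz":0,"spin":0.12},{"tx":0,"ty":0,"tz":0,"spin":0.12},{"tx":0,"ty":0,"tz":0,"spin":0.1},{"tx":0,"ty":0,"tz":0,"spin":0},{"tx":0,"ty":0,"tz":0,"spin":0},{"tx":0,"ty":0,"tz":0,"spin":0}]' 0 ; python3 look.py pics/a2.png
```

```text
time: 21.43
ee_pos: [0.6951, 0.0465, 0.2924]
ee_rot: [[-0.386, 0.878, 0.282], [0.711, 0.478, -0.515], [-0.588, 0.002, -0.809]]
ft_force: [-0.2, -0.4, -3.3]
gripper_width: 0.0087
grasp_force: 61.6
lid in tote [ 95. -15.] [258. 170.]
lid in tote [94. 15.] [265. 181.]
lid in tote [23. 62.] [300. 183.]
lid in tote [82. 45.] [276. 190.]
lid in tote [56. 62.] [288. 190.]
time: 22.23
ee_pos: [0.6951, 0.0464, 0.2924]
ee_rot: [[0.268, 0.921, 0.282], [0.852, -0.09, -0.515], [-0.449, 0.379, -0.809]]
ft_force: [-0.6, 0.2, -2.9]
gripper_width: 0.0087
grasp_force: 61.5
lid in tote [95. 12.] [234. 159.]
lid in tote [80. 40.] [239. 172.]
lid in tote [53. 59.] [249. 182.]
lid in tote [24. 60.] [260. 184.]
```

```bash
python3 -m crank '[{"tx":0,"ty":0,"tz":0,"spin":-0.12},{"tx":0,"ty":0,"tz":0,"spin":-0.12},{"tx":0,"ty":0,"tz":0,"spin":-0.12},{"tx":0,"ty":0,"tz":0,"spin":-0.12},{"tx":0,"ty":0,"tz":0,"spin":-0.12},{"tx":0,"ty":0,"tz":0,"spin":-0.12},{"tx":0,"ty":0,"tz":0,"spin":-0.12},{"tx":0,"ty":0,"tz":0,"spin":-0.12},{"tx":0,"ty":0,"tz":0,"spin":-0.12},{"tx":0,"ty":0,"tz":0,"spin":-0.12},{"tx":0,"ty":0,"tz":0,"spin":-0.1},{"tx":0,"ty":0,"tz":0,"spin":-0.1}]' 0
python3 -m crank '[{"tx":0,"ty":0,"tz":0,"spin":0},{"tx":0,"ty":0,"tz":0,"spin":0},{"tx":0,"ty":0,"tz":0,"spin":0},{"tx":0,"ty":0,"tz":0,"spin":0}]' 0; python3 look.py pics/a3.png
python3 -m crank '[{"tx":0,"ty":0,"tz":0,"spin":0.12},{"tx":0,"ty":0,"tz":0,"spin":0.12},{"tx":0,"ty":0,"tz":0,"spin":0.12},{"tx":0,"ty":0,"tz":0,"spin":0.12},{"tx":0,"ty":0,"tz":0,"spin":0.12},{"tx":0,"ty":0,"tz":0,"spin":0.12},{"tx":0,"ty":0,"tz":0,"spin":0.12},{"tx":0,"ty":0,"tz":0,"spin":0.12},{"tx":0,"ty":0,"tz":0,"spin":0.12},{"tx":0,"ty":0,"tz":0,"spin":0.12},{"tx":0,"ty":0,"tz":0,"spin":0.1},{"tx":0,"ty":0,"tz":0,"spin":0.1}]' 0
python3 -m crank '[{"tx":0,"ty":0,"tz":0,"spin":0},{"tx":0,"ty":0,"tz":0,"spin":0},{"tx":0,"ty":0,"tz":0,"spin":0},{"tx":0,"ty":0,"tz":0,"spin":0}]' 0; python3 look.py pics/a4.png; python3 tote.py
```

```text
time: 23.28
ee_pos: [0.6951, 0.0465, 0.2923]
ee_rot: [[-0.864, 0.417, 0.282], [0.23, 0.826, -0.515], [-0.448, -0.38, -0.809]]
ft_force: [-0.5, 1.1, -3.2]
gripper_width: 0.0089
grasp_force: 61.5
time: 23.62
ee_pos: [0.6951, 0.0465, 0.2924]
ee_rot: [[-0.861, 0.424, 0.282], [0.237, 0.824, -0.515], [-0.451, -0.377, -0.809]]
ft_force: [0.1, -0.2, -2.8]
gripper_width: 0.0085
grasp_force: 61.6
lid in tote [ 67. -64.] [273. 150.]
lid in tote [ 98. -63.] [270. 164.]
lid in tote [ 99. -32.] [282. 169.]
lid in tote [99.  1.] [295. 174.]
lid in tote [97. 31.] [308. 178.]
time: 24.67
ee_pos: [0.6952, 0.0463, 0.2925]
ee_rot: [[0.276, 0.919, 0.282], [0.851, -0.097, -0.516], [-0.446, 0.382, -0.809]]
ft_force: [0.1, -0.5, -3.9]
gripper_width: 0.0086
grasp_force: 61.5
time: 25.0
ee_pos: [0.6952, 0.0464, 0.2925]
ee_rot: [[0.269, 0.921, 0.282], [0.852, -0.091, -0.515], [-0.449, 0.379, -0.809]]
ft_force: [0.3, 0.5, -3.6]
gripper_width: 0.0089
grasp_force: 61.4
lid in tote [ 59. -10.] [248. 152.]
lid in tote [92.  9.] [235. 158.]
lid in tote [86. 36.] [237. 170.]
q [ 11.1  22.2   8.9  64.2 -34.1 108.8] p [0.695 0.046 0.292] grip 61.4 R [[0.269, 0.921, 0.282], [0.852, -0.091, -0.515], [-0.449, 0.379, -0.809]]
tilt 33.1 low dir in tote 44.0 low az world 124.0
o [0.627 0.028 0.223] lip [0.568 0.156 0.196] e1 [0.62  0.137 0.161] e2 [0.567 0.101 0.161] c1 [0.735 0.127 0.208] c2 [ 0.519 -0.071  0.238] c3 [ 0.676 -0.086  0.302]
```

```bash
python3 -m crank '[{"tx":0,"ty":0,"tz":0,"spin":0.12},{"tx":0,"ty":0,"tz":0,"spin":0.12},{"tx":0,"ty":0,"tz":0,"spin":0.12},{"tx":0,"ty":0,"tz":0,"spin":0.1},{"tx":0,"ty":0,"tz":0,"spin":0},{"tx":0,"ty":0,"tz":0,"spin":0},{"tx":0,"ty":0,"tz":0,"spin":0},{"tx":0,"ty":0,"tz":0,"spin":0}]' 0; python3 look.py pics/a5.png
python3 -m crank '[{"tx":0,"ty":0,"tz":0,"spin":-0.12},{"tx":0,"ty":0,"tz":0,"spin":-0.12},{"tx":0,"ty":0,"tz":0,"spin":-0.12},{"tx":0,"ty":0,"tz":0,"spin":-0.1},{"tx":0,"ty":0,"tz":0,"spin":0},{"tx":0,"ty":0,"tz":0,"spin":0},{"tx":0,"ty":0,"tz":0,"spin":0}]' 0; python3 look.py pics/a6.png
python3 -c "
import cv2,numpy as np
cv2.imwrite('pics/a56.png',np.hstack([cv2.resize(cv2.imread('pics/a%d.png'%i),None,fx=.55,fy=.55) for i in (5,6)]))"
```

```text
time: 25.72
ee_pos: [0.6951, 0.0464, 0.2924]
ee_rot: [[0.649, 0.706, 0.282], [0.724, -0.459, -0.515], [-0.234, 0.539, -0.809]]
ft_force: [1.2, -0.3, -3.1]
gripper_width: 0.0088
grasp_force: 61.5
lid in tote [84. 44.] [221. 149.]
lid in tote [48. 28.] [235. 152.]
lid in tote [61. 52.] [227. 158.]
time: 26.35
ee_pos: [0.6952, 0.0465, 0.2924]
ee_rot: [[0.272, 0.92, 0.282], [0.852, -0.094, -0.515], [-0.447, 0.381, -0.809]]
ft_force: [0.5, -0.0, -3.4]
gripper_width: 0.0082
grasp_force: 61.5
lid in tote [94. 12.] [234. 159.]
lid in tote [53. 29.] [249. 169.]
lid in tote [80. 38.] [239. 171.]
lid in tote [57. 59.] [247. 182.]
```

View pics/a56.png

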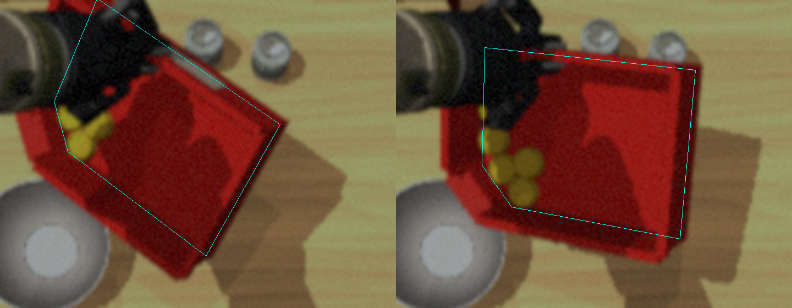

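```bash
python3 -m crank '[{"tx":0.0025,"ty":-0.002,"tz":0.004,"spin":0},{"tx":0.0045,"ty":-0.0038,"tz":0.0081,"spin":0},{"tx":0.0045,"ty":-0.0038,"tz":0.0081,"spin":0},{"tx":0.0045,"ty":-0.0038,"tz":0.0081,"spin":0},{"tx":0.0045,"ty":-0.0038,"tz":0.0081,"spin":0},{"tx":0.0045,"ty":-0.0038,"tz":0.0081,"spin":0},{"tx":0.0045,"ty":-0.0038,"tz":0.0081,"spin":0},{"tx":0.0045,"ty":-0.0038,"tz":0.0081,"spin":0},{"tx":0.0025,"ty":-0.002,"tz":0.005,"spin":0},{"tx":0,"ty":0,"tz":0,"spin":0},{"tx":0,"ty":0,"tz":0,"spin":0},{"tx":0,"ty":0,"tz":0,"spin":0}]' 0; python3 tote.py; python3 look.py pics/b1.png
python3 - <<'E'
from tote import *
x0,y0=230,150; d=cam("scene"); f=5
im=cv2.resize(np.ascontiguousarray(d["color"][:,:,::-1][y0:y0+120,x0:x0+100+40]),None,fx=3.4,fy=3.4,interpolation=cv2.INTER_CUBIC)
for P in((110,76,54),(120,40,0),(75,85,0),(126,-91,70)):
    l=((proj(d,w(P))-[x0,y0]+.5)*3.4).astype(int)[0]; cv2.circle(im,tuple(int(v) for v in l),4,(255,255,0),1)
b=cv2.imread("pics/b1.png"); b=cv2.resize(b,(int(720*408/560),408))[:,:320]
cv2.imwrite("pics/b2.png",np.hstack([im,b]))
E
```

```text
time: 27.4
ee_pos: [0.6958, 0.0465, 0.2119]
ee_rot: [[0.271, 0.92, 0.283], [0.852, -0.092, -0.515], [-0.448, 0.381, -0.809]]
ft_force: [0.1, 0.3, -2.9]
gripper_width: 0.0086
grasp_force: 61.5
q [ 1.110e+01  2.400e+01  1.000e-01  5.370e+01 -3.410e+01  1.088e+02] p [0.696 0.047 0.212] grip 61.5 R [[0.271, 0.92, 0.283], [0.852, -0.092, -0.515], [-0.448, 0.381, -0.809]]
tilt 33.2 low dir in tote 44.0 low az world 124.0
o [0.628 0.028 0.142] lip [0.569 0.157 0.115] e1 [0.621 0.138 0.08 ] e2 [0.568 0.102 0.08 ] c1 [0.736 0.127 0.128] c2 [ 0.52  -0.071  0.157] c3 [ 0.676 -0.086  0.222] 
lid in tote [93. 12.] [238. 166.]
lid in tote [52. 29.] [252. 175.]
lid in tote [82. 38.] [242. 177.]
lid in tote [58. 57.] [250. 186.]
```

View pics/b2.png

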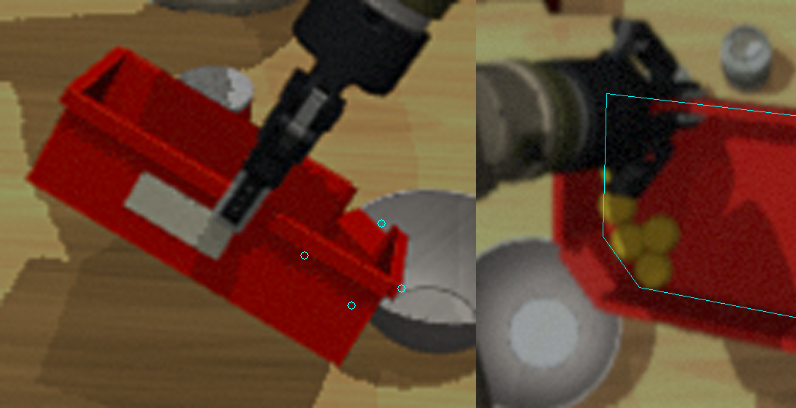

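```bash
python3 -m crank '[{"tx":0.0015,"ty":-0.0013,"tz":0.0027,"spin":0},{"tx":0.0015,"ty":-0.0013,"tz":0.0027,"spin":0},{"tx":0.0015,"ty":-0.0012,"tz":0.0026,"spin":0},{"tx":0,"ty":0,"tz":0,"spin":0},{"tx":0,"ty":0,"tz":0,"spin":0},{"tx":0,"ty":0,"tz":0,"spin":0},{"tx":0,"ty":0,"tz":0,"spin":0},{"tx":0,"ty":0,"tz":0,"spin":0},{"tx":0,"ty":0,"tz":0,"spin":0},{"tx":0,"ty":0,"tz":0,"spin":0},{"tx":0,"ty":0,"tz":0,"spin":0},{"tx":0,"ty":0,"tz":0,"spin":0}]' 0; python3 tote.py; python3 look.py pics/b3.png
python3 - <<'E'
from geo import *
cam("top"); r=env.spot_in("bowl","top"); print("bowl box",[(np.round(b["box"],1).tolist(),b["conf"]) for b in r[:2]], np.round(env.sense()["qvel"],2))
E
```

```text
time: 28.5
ee_pos: [0.6954, 0.0466, 0.2013]
ee_rot: [[0.27, 0.921, 0.282], [0.852, -0.092, -0.515], [-0.448, 0.38, -0.809]]
ft_force: [-0.6, 0.0, -2.4]
gripper_width: 0.0089
grasp_force: 61.5
q [ 11.1  24.3  -0.9  52.4 -34.1 108.8] p [0.695 0.047 0.201] grip 61.5 R [[0.27, 0.921, 0.282], [0.852, -0.092, -0.515], [-0.448, 0.38, -0.809]]
tilt 33.1 low dir in tote 44.0 low az world 124.0
o [0.627 0.028 0.132] lip [0.568 0.157 0.105] e1 [0.62  0.138 0.069] e2 [0.568 0.102 0.07 ] c1 [0.735 0.127 0.117] c2 [ 0.52  -0.071  0.147] c3 [ 0.676 -0.086  0.211] 
lid in tote [99. 13.] [237. 167.]
lid in tote [52. 29.] [253. 176.]
lid in tote [77. 38.] [244. 178.]
lid in tote [56. 59.] [251. 188.]
bowl box [([213.6, 209.0, 55.7, 66.4], 0.87)] [ 0.11 -0.04 -0.08  0.02 -0.01  0.04]
```

View pics/b3.png

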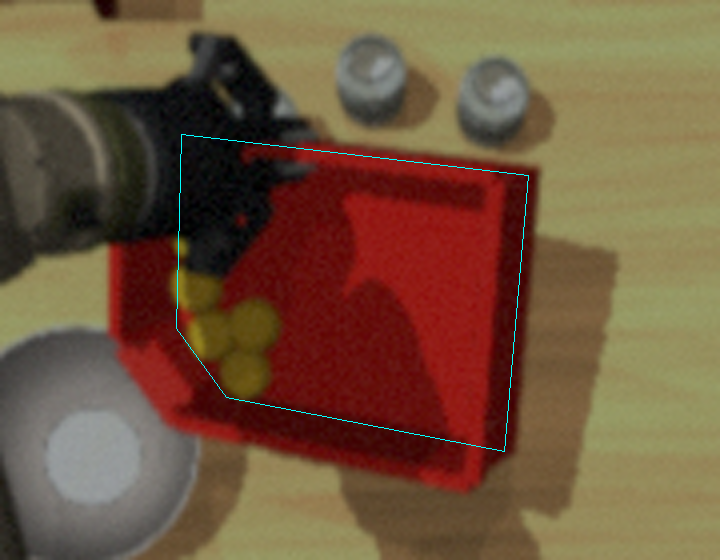

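```bash
python3 -m crank '[{"tx":0.0018,"ty":-0.002,"tz":-0.002,"spin":0},{"tx":0.0019,"ty":-0.002,"tz":-0.002,"spin":0},{"tx":0.0019,"ty":-0.0019,"tz":-0.0019,"spin":0},{"tx":0,"ty":0,"tz":0,"spin":0},{"tx":0,"ty":0,"tz":0,"spin":0},{"tx":0,"ty":0,"tz":0,"spin":0},{"tx":0,"ty":0,"tz":0,"spin":0},{"tx":0,"ty":0,"tz":0,"spin":0},{"tx":0,"ty":0,"tz":0,"spin":0},{"tx":0,"ty":0,"tz":0,"spin":0},{"tx":0,"ty":0,"tz":0,"spin":0},{"tx":0,"ty":0,"tz":0,"spin":0}]' 0; python3 tote.py; python3 look.py pics/b4.png
python3 - <<'E'
from workcell import env
print(env.job_done())
E
```

```text
time: 29.65
ee_pos: [0.6898, 0.0549, 0.2013]
ee_rot: [[0.27, 0.92, 0.282], [0.852, -0.092, -0.515], [-0.448, 0.38, -0.809]]
ft_force: [0.8, -0.5, -2.8]
gripper_width: 0.0087
grasp_force: 61.5
q [ 11.9  24.2  -1.1  52.9 -34.2 109.8] p [0.69  0.055 0.201] grip 61.5 R [[0.27, 0.92, 0.282], [0.852, -0.092, -0.515], [-0.448, 0.38, -0.809]]
tilt 33.1 low dir in tote 44.0 low az world 124.0
o [0.622 0.036 0.132] lip [0.563 0.165 0.105] e1 [0.615 0.146 0.069] e2 [0.562 0.11  0.07 ] c1 [0.73  0.135 0.117] c2 [ 0.514 -0.063  0.147] c3 [ 0.67  -0.078  0.211] 
lid in tote [92. 13.] [236. 170.]
lid in tote [79. 40.] [240. 181.]
lid in tote [65. 37.] [245. 181.]
lid in tote [58. 59.] [247. 190.]
the job is handed in; nothing more can be done
None
```

The job is handed in at 29.7 s: the tote is held still, tipped about 33° towards its pouring corner, with the lip about 35 mm above the bowl's mouth; four lids show bunched in the corner, the fifth is mostly hidden behind the gripper, and no contact with the bowl or anything else showed.

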